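# Set out the two-part epoxy on the glue board

## Robot

A 6-joint arm with a two-finger parallel gripper is mounted at the origin on the work surface. World frame = base frame: x ahead of the robot, y to its left, z up, the work surface at z = 0. Lengths are in m, angles in rad, forces in N, time in s.
With the tool pointing down it reaches from about 0.35 to 0.725 m from the base axis. Payload 4.3 kg.
Tool frame: the origin (TCP) lies on the centre line of the jaws, within the pads' length; the fingertips stand 11 mm ahead of it and the grasp point (between the pads) lies 8 mm behind it; z points along the fingers, y is the direction in which the jaws open and shut (so a half turn about z gives the same grasp; the last joint's range is limited). The gripper opens to 85 mm and grips with 20 to 120 N. Pads are 22 mm wide; open, the fingers measure 114 mm over their backs; the gripper's body (76 mm by 85 mm) begins 54 mm behind the grasp point. The pads swing forward as they close: fully open they stand 13 mm farther back than shut.
Start: joints at [-1.422, 0.377, 0.081, 1.274, 0, 1.46], TCP at [0.147, -0.556, 0.242] pointing down, gripper open.
Joint ranges: [-2.72, 2.72], [-0.84, 1.66], [-1.02, 1.22], [-1.77, 2.12], [-1.37, 1.28], [-3.14, 3.14]. Speed limits (rad/s): [2.57, 2.57, 3.14, 3.14, 3.14, 3.14].

## Interface

Orientations are given as [roll, pitch, yaw] about the fixed x, y, z axes, in that order (R = Rz(yaw) Ry(pitch) Rx(roll)).
In Python, from rig import bot, imaging, sign_off, spotter gives the robot as it stands.
- The arm moves only by the shell command python3 -m crank 'ROWS' [FORCE]. ROWS is text: rows parted by semicolons, each of 5 numbers parted by spaces: the shift along the tool's x, y, z in m, then the turn about the tool's z in degrees, then the opening, from 0 (shut) to 1 (fully open). In form: tx ty tz twist hand; .... A call has 1 to 12 rows; each row is the pose to reach, as a shift and turn from the pose commanded when the call began, along the tool's axes at that moment; what a row does not reach only later rows make up. A row lasts 1/12 s, in which the tool goes at most 41.7 mm and 7.16 degrees, less where a joint would pass 70% of its speed; a pose out of reach is approached as far as the arm can. A call with a gripper value outside its range is refused whole. The fingers move at their own pace and stop on an object; FORCE is the grip in N (left out, the last holds). Time passes only in rows, so rows that repeat a pose let the fingers close. It gives the time, the measured TCP pose, the force and the opening at its end, in the units of the state.
- bot.read_state(): the state, without advancing time (a new reading comes with each control period).
- imaging.read_camera(name): name is "side" or "top"; returns a dict with "pixels" (384x512x3 uint8, red, green, blue), "fx", "fy", "cx", "cy" (pixels), "origin" and "attitude" of the camera in the world. Camera axes: x right, y down, z forward; pixel columns grow to the right and rows downward; lengths in m; the calibration is good to about 2 mm. A picture is of the moment at which its call begins. There is no depth.
- sign_off(): hands the job in, once; it reports no verdict.
Trained networks look in the newest picture that a camera, given by its name, has taken for a name from the list of things; names that differ only in an ending like _2 or _b are one class to them, and where a whole thing is asked for, a point or a joint stands for the part that bears it (a point fixed in the world has none). Each returns a list of dicts, best first, with "score" (0 to 1); they miss things now and then, are a little off and sometimes report something else, mostly with a low value. They report only what shows in the picture. A call takes as long as a camera call. They do not tell look-alikes from the thing itself.
- spotter.boxes_of(camera, query): "extent" ([left, top, width, height] in pixels, round what is visible of it).
- spotter.masks_of(camera, query): "mask" (384x512 bool, what is visible of it) and "extent" ([left, top, width, height] in pixels, round what is visible of it).
- spotter.place_of(camera, query): "centre" ([column, row] in pixels: a listed point, or the origin of a listed thing).
The state is a dict: "t": time; "q": joint angles; "dq": joint speeds; "effort": joint torques, N m; "tool_pos": TCP position; "eef_rot": TCP orientation; "ft_force": force on the tool from outside, world axes, zero at the start; "moment": the same for the moment, N m; "width": finger opening in m.
Only numpy, scipy, OpenCV 4.12 (cv2) and the standard library are available. Lean on these libraries where they do the work, as an engineer would, in place of code of your own. Each camera call takes 0.05 s, during which the arm holds its last target.

## Task

Get the two-part epoxy ready for gluing: stand the resin bottle (yellow cap) and the hardener bottle (blue cap) upright on the grey glue board, each with its whole foot on the board. Set them down gently, without dropping or tipping them, and leave the red-nozzled wood glue bottle standing where it is.

Things in the scene. Friction and masses are not known exactly. Their poses are not given: they have to be found in the camera images.
- resin: Resin bottle: round, rigid white plastic, straight body 48 mm in diameter up to 85 mm, a sloping shoulder to 94 mm, then a yellow cap 22 to 24 mm in diameter up to 116 mm; a yellow band runs round the body. About 0.14 kg. It starts standing on the bench. Origin: centre of its underside; z points up along the bottle.
- hardener: Hardener bottle: the same shape, size and weight as the resin bottle, but with a blue cap and a blue band. It starts standing on the bench. Origin: centre of its underside; z points up along the bottle.
- board: Glue board: a plain flat grey slab without rim, fixed to the bench, 150 mm along its own x, 240 mm along its own y, 12 mm thick. Origin: centre of its underside, on the bench, so its top lies 12 mm above the origin. It starts empty, turned by up to about 20 degrees.
- wood_glue: Wood glue bottle, to be left alone: white, 52 mm in diameter, body straight up to 70 mm, with a pointed red nozzle up to 118 mm and a red band. It stands on the bench near the other two bottles, at least 110 mm away centre to centre. Origin: centre of its underside.
Things that resemble listed ones, but are neither listed nor needed, are in the scene too. What is shaped like the resin but orange or purple is not meant.

How it is judged:
By the outcome, as a careful person would: the job done as asked, in the order asked, and still so for the second after the job is handed in, with the robot touching nothing.
It also fails if it takes over 54 s, if anything falls off the work surface, if the arm or the gripper's body presses on something with over 40 N, if the wrist force passes 120 N, or if a joint passes its speed limit or range.

## Working session

There is one attempt and no reset: what is moved stays moved. The work goes in short steps, Python scripts to look and compute and a shell command to move; the robot and the scene stay as the last step left them, time stands still between calls to the robot, and variables do not carry over. Pictures are saved under pics/ and viewed, and the job is handed in when it is done.

```bash
mkdir -p pics; ls
cat > h.py <<'E'
import numpy as np,cv2
from rig import bot,imaging,spotter
def snap(n,f):
    c=imaging.read_camera(n); cv2.imwrite('pics/'+f,cv2.cvtColor(c['pixels'],cv2.COLOR_RGB2BGR)); return c
E
python3 - <<'E'
from h import *
for n in('top','side'):
    c=snap(n,n+'0.png'); print(n,{k:c[k] for k in c if k!='pixels'})
    for q in('resin','hardener','wood_glue','board'):
        print(q,[(np.round(d['centre']),round(d['score'],2)) for d in spotter.place_of(n,q)])
print(bot.read_state())
E
```

```text
pics
top {'fx': 363.74851579971397, 'fy': 363.74851579971397, 'cx': 251.34272687306256, 'cy': 195.29998337696398, 'origin': array([0.39124139, 0.06344938, 0.68677975]), 'attitude': array([-2.98653988, -0.03843729, -1.54380671])}
resin [(array([152., 215.]), 0.95), (array([182., 262.]), 0.62)]
hardener [(array([110., 157.]), 0.95)]
wood_glue [(array([226., 139.]), 0.97)]
board [(array([396., 221.]), 0.59)]
side {'fx': 402.4065133682174, 'fy': 402.4065133682174, 'cx': 256.1751975780939, 'cy': 187.02050519820148, 'origin': array([0.43829432, 0.59869527, 0.70448311]), 'attitude': array([-2.44647901, -0.00541014, -2.98484754])}
resin [(array([318., 250.]), 0.97), (array([283., 228.]), 0.93), (array([274., 274.]), 0.78)]
hardener [(array([213., 308.]), 0.83)]
wood_glue [(array([213., 205.]), 0.62)]
board [(array([301., 117.]), 0.61)]
{'t': 0.5, 'q': array([-1.42230877e+00,  3.77328256e-01,  8.09939294e-02,  1.27440880e+00,
        5.83456545e-06,  1.46047410e+00]), 'dq': array([ 0.00105756, -0.001982  ,  0.00108712, -0.00115218,  0.00039749,
       -0.000634  ]), 'effort': array([-8.06144544e-04, -4.63064003e+01,  2.69885015e+01,  2.43238683e-03,
       -1.09353768e-04,  1.53533943e-06]), 'tool_pos': array([ 0.14715926, -0.55587925,  0.24231086]), 'eef_rot': array([3.14153913e+00, 5.85741859e-08, 2.58809780e-01]), 'ft_force': array([ 0.77849491,  0.74390763, -0.2166415 ]), 'moment': array([ 0.00785661, -0.05482278,  0.00326358]), 'width': 0.08553850513292141}
```

View pics/top0.png

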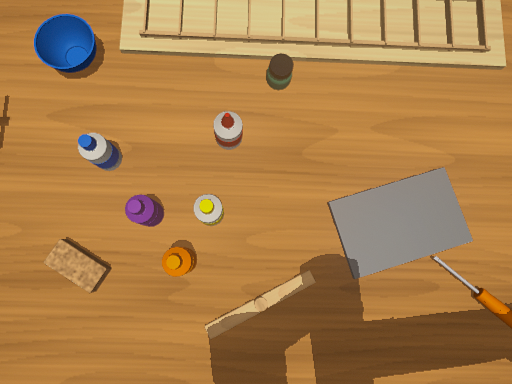

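View pics/side0.png

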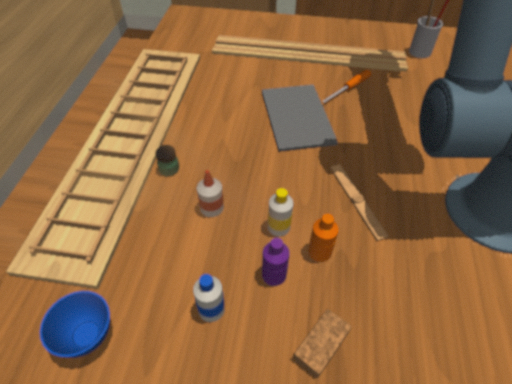

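Candidates in the top view are resin-shaped bottles at (208,208) yellow, (97,148) blue, (142,210) purple and (178,262) orange. Yellow is the resin and blue is the hardener. Purple and orange are look-alikes. I'll measure the caps by colour in both views and confirm with a crop.

```bash
cat >> h.py <<'E'
from scipy.spatial.transform import Rotation as Ro
def ray(c,uv):
    R=Ro.from_euler('xyz',c['attitude']).as_matrix()
    return R@np.array([(uv[0]-c['cx'])/c['fx'],(uv[1]-c['cy'])/c['fy'],1.])
def atz(c,uv,z):
    d=ray(c,uv); return c['origin']+d*(z-c['origin'][2])/d[2]
def proj(c,p):
    R=Ro.from_euler('xyz',c['attitude']).as_matrix(); q=R.T@(np.asarray(p)-c['origin'])
    return np.array([c['fx']*q[0]/q[2]+c['cx'],c['fy']*q[1]/q[2]+c['cy']])
def tri(a,ua,b,ub):
    A=[];y=[]
    for c,u in((a,ua),(b,ub)):
        d=ray(c,u);d/=np.linalg.norm(d);P=np.eye(3)-np.outer(d,d);A.append(P);y.append(P@c['origin'])
    return np.linalg.lstsq(np.vstack(A),np.hstack(y),rcond=None)[0]
def blob(c,lo,hi,roi):
    hsv=cv2.cvtColor(c['pixels'],cv2.COLOR_RGB2HSV); m=cv2.inRange(hsv,lo,hi)
    z=np.zeros_like(m);x,y,w,h=roi;z[y:y+h,x:x+w]=m[y:y+h,x:x+w]
    n,l,s,ce=cv2.connectedComponentsWithStats(z); i=1+np.argmax(s[1:,4]); return ce[i],s[i]
E
python3 - <<'E'
from h import *
t=imaging.read_camera('top');s=imaging.read_camera('side')
im=np.hstack([cv2.resize(t['pixels'][110:290,50:270],(396,324)),cv2.resize(s['pixels'][160:340,170:370],(360,324))])
cv2.imwrite('pics/crop.png',im[:,:,::-1])
B=((100,150,60),(130,255,255));Y=((24,150,90),(34,255,255))
for n,(lo,hi),rt,rs in(('resin',Y,(190,190,40,45),(265,180,35,30)),('hard',B,(70,125,40,30),(190,268,40,22))):
    a,sa=blob(t,lo,hi,rt);b,sb=blob(s,lo,hi,rs)
    print(n,a,sa,b,sb,'tri',tri(t,a,s,b),'top z.116',atz(t,a,.116),'side z.105',atz(s,b,.107))
hsv=cv2.cvtColor(t['pixels'],cv2.COLOR_RGB2HSV)
m=cv2.inRange(hsv,(0,0,60),(179,45,200));m[:150]=0;m[:,:310]=0;m[285:]=0
cs,_=cv2.findContours(m,0,2);c=max(cs,key=cv2.contourArea)
ap=cv2.approxPolyDP(cv2.convexHull(c),8,True)[:,0];print(ap)
P=np.array([atz(t,p,.012)[:2] for p in ap]);print(P,np.linalg.norm(P-np.roll(P,-1,0),axis=1),P.mean(0))
W=np.array([atz(t,p[0],.012)[:2] for p in cv2.convexHull(c)],np.float32);print(cv2.minAreaRect(W))
E
```

```text
resin [205.87162162 205.55405405] [200 199  13  14 148] [281.25961538 193.99038462] [276 188  12  14 104] tri [0.46318808 0.11587619 0.10761584] top z.116 [0.46238207 0.11509817 0.116     ] side z.105 [0.46297684 0.11542204 0.107     ]
hard [ 85.05960265 141.34437086] [ 78 135  17  15 151] [205.80272109 282.16326531] [200 275  12  15 147] tri [0.56220304 0.31622235 0.10641419] top z.116 [0.5595479 0.3120494 0.116    ] side z.105 [0.56191394 0.3165335  0.107     ]
[[444 168]
 [472 240]
 [354 277]
 [329 202]]
[[ 0.56344036 -0.33237475]
 [ 0.42584787 -0.37848043]
 [ 0.35201058 -0.15212455]
 [ 0.48949103 -0.10673273]] [0.14511178 0.23809438 0.14478015 0.23745068] [ 0.45769746 -0.24242812]
((0.45717930793762207, -0.2419329583644867), (0.14869347214698792, 0.24030321836471558), 18.51018524169922)
```

View pics/crop.png

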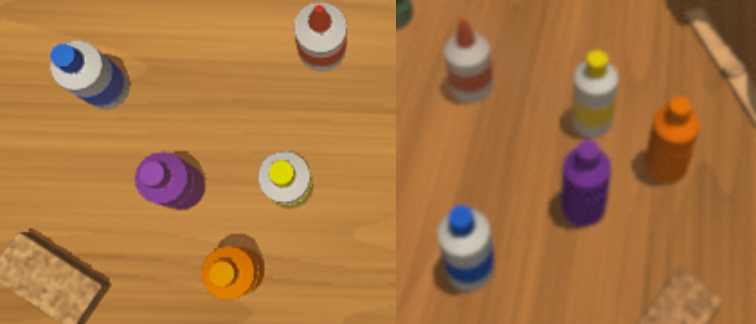

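The crop confirms it: the yellow cap is at crop (281,172) and the blue cap at (65,57), both white bodies. Purple and orange bodies are the look-alikes. Next I'll measure the neighbours for clearance and compute the shifts.

Run:
```python
from h import *
t=imaging.read_camera('top');s=imaging.read_camera('side')
for q in('resin','hardener','wood_glue'):
    for n,c in(('top',t),('side',s)):
        for d in spotter.place_of(n,q): print(q,n,np.round(atz(c,d['centre'],0)[:2],3),round(d['score'],2))
for p in((.463,.1155),(.562,.315)):
    print([np.round(proj(c,(*p,0))) for c in(t,s)])
st=bot.read_state();R=Ro.from_euler('xyz',st['eef_rot']).as_matrix()
for n,p in(('resin',(.463,.1155,.20)),('hard',(.562,.315,.2))):
    print(n,R.T@(np.array(p)-st['tool_pos']))
```

```text
resin top [0.466 0.114] 0.91
resin top [0.369 0.165] 0.66
resin top [0.454 0.235] 0.57
resin side [0.458 0.132] 0.69
resin side [0.378 0.161] 0.6
hardener top [0.566 0.315] 0.96
hardener side [0.554 0.321] 0.92
wood_glue top [0.618 0.088] 0.86
wood_glue side [0.611 0.09 ] 0.59
[array([211., 213.]), array([279., 226.])]
[array([109., 158.]), array([211., 308.])]
resin [ 0.47714641 -0.5681976   0.04227327]
hard [ 0.62391037 -0.73571354  0.0422578 ]
```

```bash
python3 -m crank '0.026 -0.031 0 -7 1; 0.052 -0.062 0 -14 1; 0.079 -0.094 0 -21 1; 0.106 -0.126 0 -28 1; 0.132 -0.157 0 -35 1; 0.159 -0.189 0 -42 1; 0.185 -0.220 0 -49 1; 0.212 -0.252 0 -56 1; 0.239 -0.284 0 -63 1; 0.265 -0.315 0 -70 1; 0.292 -0.347 0 -77 1; 0.318 -0.379 0 -84 1' 35
cat > d.py <<'E'
import sys
from h import *
def delta(x,y,z,yaw=108):
    st=bot.read_state();R=Ro.from_euler('xyz',st['eef_rot']).as_matrix()
    print('t',st['t'],'tcp',np.round(st['tool_pos'],4),'yaw',np.degrees(st['eef_rot'][2]),'w',st['width'],'F',np.round(st['ft_force'],1))
    print('shift',np.round(R.T@(np.array([x,y,z])-st['tool_pos']),4),'twist',np.degrees(st['eef_rot'][2])-yaw)
if __name__=='__main__': delta(*map(float,sys.argv[1:]))
E
python3 d.py .463 .1155 .2
```

```text
t: 2.0
tool_pos: [0.3581, -0.1063, 0.2427]
eef_rot: [3.14, 0.001, 1.73]
ft_force: [-0.0, 0.0, -0.2]
width: 0.0853
t 2.0 tcp [ 0.3581 -0.1063  0.2427] yaw 99.14532812662777 w 0.08534868231791158 F [-0.   0.  -0.2]
shift [0.2024 0.1388 0.0427] twist -8.854671873372226
```

```bash
python3 -m crank '0.030 0.021 0 -4 1; 0.060 0.041 0 -9 1; 0.090 0.062 0 -9 1; 0.120 0.082 0 -9 1; 0.150 0.103 0.01 -9 1; 0.180 0.124 0.02 -9 1; 0.202 0.139 0.03 -9 1; 0.202 0.139 0.03 -9 1; 0.202 0.139 0.03 -9 1'; python3 d.py .463 .1155 .063
```

```text
t: 2.75
tool_pos: [0.4636, 0.1137, 0.2116]
eef_rot: [-3.14, 0.0, 1.885]
ft_force: [-1.2, -0.3, 0.6]
width: 0.0857
t 2.75 tcp [0.4636 0.1137 0.2116] yaw 107.98460581654143 w 0.08572175202985609 F [-1.2 -0.3  0.6]
shift [0.0019 0.0003 0.1486] twist -0.015394183458568023
```

```bash
python3 -m crank '0.002 0 0.03 0 1; 0.002 0 0.06 0 1; 0.002 0 0.09 0 1; 0.002 0 0.115 0 1; 0.002 0 0.135 0 1; 0.002 0 0.148 0 1; 0.002 0 0.148 0 1; 0.002 0 0.148 0 1'
python3 - <<'E'
from h import *
a=snap('top','a1.png')['pixels'];b=snap('side','b1.png')['pixels']
cv2.imwrite('pics/c1.png',np.hstack([cv2.resize(a[120:300,100:320],(396,324)),cv2.resize(b[120:300,180:380],(360,324))])[:,:,::-1])
E
```

```text
t: 3.42
tool_pos: [0.4627, 0.1136, 0.0645]
eef_rot: [-3.14, 0.0, 1.88]
ft_force: [-0.7, -0.3, 0.3]
width: 0.0855
```

View pics/c1.png

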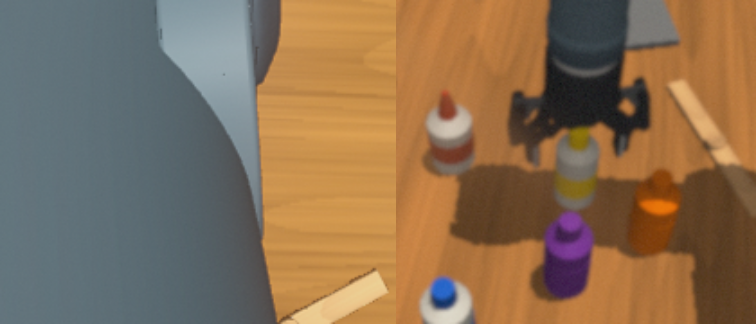

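Run:
```python
from h import *
st=bot.read_state();R=Ro.from_euler('xyz',st['eef_rot']).as_matrix();c=imaging.read_camera('side');im=c['pixels'].copy()
for y in(-.043,.043):
  for z in (-.008,.0,.011):
    u=proj(c,st['tool_pos']+R@[0,y,z]);cv2.circle(im,tuple(int(round(v)) for v in u),1,(255,0,0),-1)
u=proj(c,(.463,.1155,.116));cv2.circle(im,tuple(int(round(v)) for v in u),1,(0,255,0),-1)
u=proj(c,(.463,.1155,.0));cv2.circle(im,tuple(int(round(v)) for v in u),1,(0,255,0),-1)
cv2.imwrite('pics/c2.png',cv2.resize(im[150:260,210:350],(700,550),interpolation=cv2.INTER_CUBIC)[:,:,::-1])
```

```text
(no output)
```

View pics/c2.png

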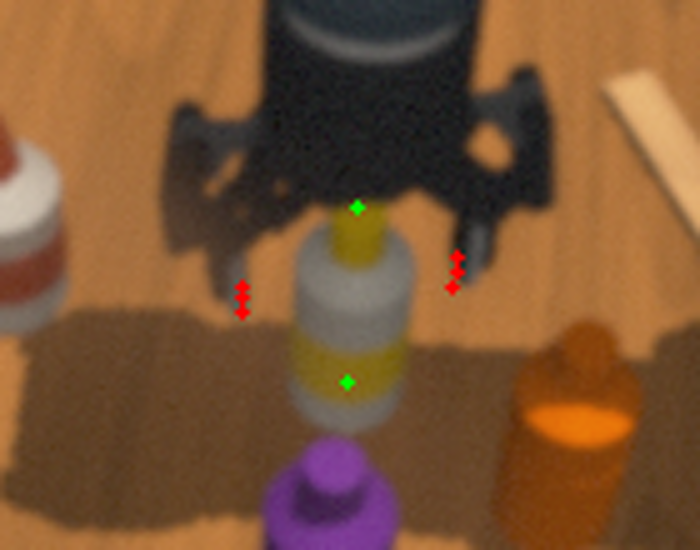

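```bash
python3 -m crank '0 0 0 0 0.5; 0 0 0 0 0.4; 0 0 0 0 0.3; 0 0 0 0 0.3; 0 0 0 0 0.3; 0 0 0 0 0.3; 0 0 0 0 0.3; 0 0 0 0 0.3' 40
```

```text
t: 4.23
tool_pos: [0.4637, 0.1147, 0.0651]
eef_rot: [3.141, 0.001, 1.882]
ft_force: [-2.5, -0.3, 6.1]
width: 0.0468
```

```bash
python3 -m crank '0 0 -0.008 0 0.3; 0 0 -0.025 0 0.3; 0 0 -0.05 0 0.3; 0 0 -0.08 0 0.3; 0 0 -0.11 0 0.3; 0 0 -0.135 0 0.3; 0 0 -0.145 0 0.3; 0 0 -0.145 0 0.3'
python3 - <<'E'
from h import *
b=snap('side','b3.png')['pixels']
E
python3 d.py .437 -.180 .21
```

```text
t: 4.9
tool_pos: [0.4652, 0.115, 0.2126]
eef_rot: [3.136, 0.001, 1.882]
ft_force: [0.6, 0.2, -2.1]
width: 0.0472
t 4.95 tcp [0.4642 0.1149 0.2106] yaw 107.83459713717015 w 0.04733709341798647 F [ 0.2  0.2 -1.5]
shift [-0.2724 -0.1162  0.0005] twist -0.1654028628298505
```

View pics/b3.png

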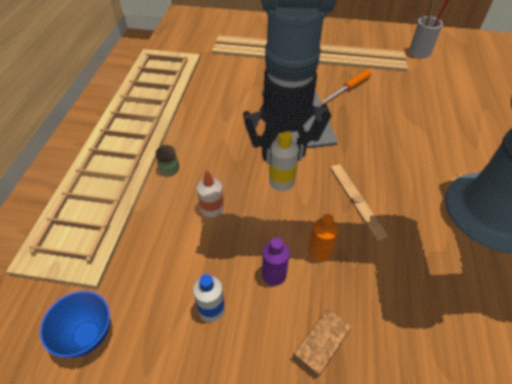

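The side view shows the resin held upright at (283,165). I'm carrying it to the far half of the board.

```bash
python3 d.py .477 -.304 .21
```

```text
t 4.95 tcp [0.4642 0.1149 0.2106] yaw 107.83459713717015 w 0.04733709341798647 F [ 0.2  0.2 -1.5]
shift [-0.4026 -0.1161  0.0006] twist -0.1654028628298505
```

```bash
python3 -m crank '-0.012 -0.003 0 0 0.3; -0.035 -0.010 0 0 0.3; -0.068 -0.020 0 0 0.3; -0.105 -0.030 0 0 0.3; -0.142 -0.041 0 0 0.3; -0.180 -0.052 0 0 0.3; -0.218 -0.063 0 0 0.3; -0.256 -0.074 0 0 0.3; -0.294 -0.085 0 0 0.3; -0.330 -0.095 0 0 0.3; -0.362 -0.104 0 0 0.3; -0.385 -0.111 0 0 0.3' && python3 -m crank '-0.012 -0.004 0 0 0.3; -0.017 -0.005 0 0 0.3; -0.017 -0.005 0 0 0.3; -0.017 -0.005 0 0 0.3'; python3 d.py .477 -.304 .077
python3 - <<'E'
from h import *
b=snap('side','b4.png');snap('top','a4.png')
E
```

```text
t: 5.95
tool_pos: [0.4743, -0.2882, 0.2072]
eef_rot: [-3.139, -0.002, 1.88]
ft_force: [-0.3, -0.8, -1.0]
width: 0.047
t: 6.28
tool_pos: [0.4756, -0.302, 0.2085]
eef_rot: [-3.141, -0.002, 1.883]
ft_force: [0.2, 0.9, -2.0]
width: 0.0468
t 6.2833 tcp [ 0.4756 -0.302   0.2085] yaw 107.87187395449253 w 0.046794777750762746 F [ 0.2  0.9 -2. ]
shift [-0.0026  0.0008  0.1315] twist -0.12812604550747153
```

View pics/b4.png

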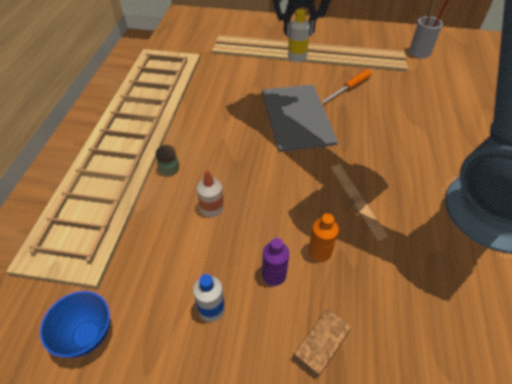

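View pics/a4.png

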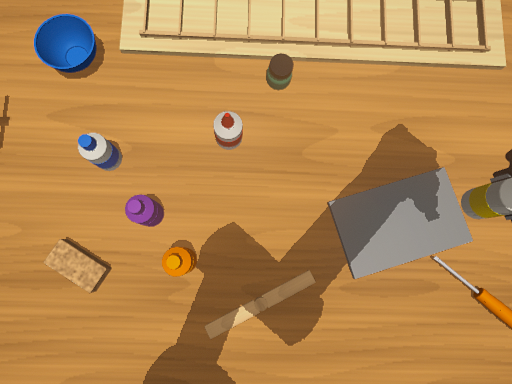

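Resin is over the far end of the board at side (298,45), which is beyond the board in the picture only because of its height. I'll lower it slowly and watch the force.

```bash
python3 -m crank '-0.002 0 0.01 0 0.3; -0.002 0 0.03 0 0.3; -0.002 0 0.055 0 0.3; -0.002 0 0.08 0 0.3; -0.002 0 0.1 0 0.3; -0.002 0 0.114 0 0.3; -0.002 0 0.122 0 0.3; -0.002 0 0.124 0 0.3; -0.002 0 0.124 0 0.3; -0.002 0 0.124 0 0.3'; python3 d.py .477 -.304 .077
python3 - <<'E'
from h import *
c=imaging.read_camera('side');im=c['pixels'].copy()
for p in((.477,-.304,.012),(.477-.024*.95,-.304-.024*.31,.012),(.477+.024*.95,-.304+.024*.31,.012),(.477-.024*.31,-.304+.024*.95,.012)): cv2.circle(im,tuple(int(round(v)) for v in proj(c,p)),0,(0,255,0),-1)
for p in((.5634,-.3324),(.4258,-.3785),(.352,-.152),(.4895,-.1067)): cv2.circle(im,tuple(int(round(v)) for v in proj(c,(*p,.012))),0,(255,0,0),-1)
cv2.imwrite('pics/c5.png',cv2.resize(im[50:160,230:370],(700,550),interpolation=cv2.INTER_CUBIC)[:,:,::-1])
E
```

```text
t: 7.22
tool_pos: [0.4772, -0.3056, 0.0862]
eef_rot: [3.141, 0.001, 1.882]
ft_force: [0.4, -0.4, -0.8]
width: 0.0468
t 7.2167 tcp [ 0.4772 -0.3056  0.0862] yaw 107.85195309995025 w 0.04680560018127754 F [ 0.4 -0.4 -0.8]
shift [0.0016 0.0003 0.0092] twist -0.1480469000497493
```

View pics/c5.png

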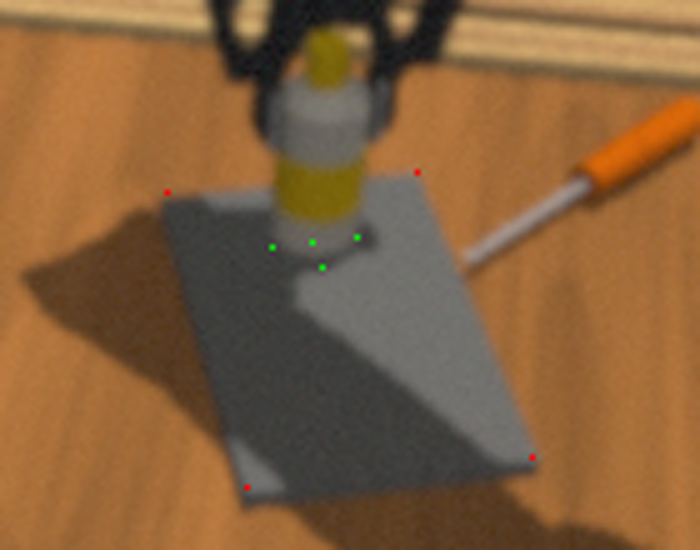

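The board corners agree in both views, and the foot is still about 9 mm above the board. Lowering further in small steps.

```bash
python3 -m crank '0 0 0.002 0 0.3; 0 0 0.004 0 0.3; 0 0 0.006 0 0.3; 0 0 0.006 0 0.3' && python3 -m crank '0 0 0.001 0 0.3; 0 0 0.001 0 0.3' && python3 -m crank '0 0 0.001 0 0.3; 0 0 0.001 0 0.3'
```

```text
t: 7.6
tool_pos: [0.4764, -0.3054, 0.0791]
eef_rot: [-3.141, -0.0, 1.882]
ft_force: [-0.3, 0.4, -1.6]
width: 0.0469
t: 7.77
tool_pos: [0.4765, -0.3054, 0.0781]
eef_rot: [-3.141, -0.0, 1.882]
ft_force: [-0.1, 0.8, -2.1]
width: 0.0467
t: 7.93
tool_pos: [0.4766, -0.3055, 0.0773]
eef_rot: [3.141, 0.0, 1.882]
ft_force: [0.8, 0.6, -2.4]
width: 0.0468
```

```bash
python3 -m crank '0 0 0.001 0 0.3; 0 0 0.001 0 0.3' && python3 -m crank '0 0 0.001 0 0.3; 0 0 0.001 0 0.3'
```

```text
t: 8.1
tool_pos: [0.4767, -0.3057, 0.0772]
eef_rot: [3.141, 0.001, 1.882]
ft_force: [-1.4, 0.8, 5.1]
width: 0.0472
t: 8.27
tool_pos: [0.4768, -0.3058, 0.0771]
eef_rot: [3.141, 0.002, 1.882]
ft_force: [-3.3, 1.0, 11.2]
width: 0.0465
```

Contact: the vertical force rose to 11 N. I'll back off 1 mm and release.

```bash
python3 -m crank '0 0 -0.001 0 0.3; 0 0 -0.001 0 0.58; 0 0 -0.001 0 0.62; 0 0 -0.001 0 0.7; 0 0 -0.001 0 0.8; 0 0 -0.001 0 1; 0 0 -0.001 0 1; 0 0 -0.001 0 1'
python3 - <<'E'
from h import *
b=snap('side','b6.png')['pixels']
cv2.imwrite('pics/c6.png',cv2.resize(b[40:150,230:370],(700,550))[:,:,::-1])
E
python3 d.py .4768 -.3058 .23
```

```text
t: 8.93
tool_pos: [0.4766, -0.3054, 0.0762]
eef_rot: [-3.142, 0.0, 1.882]
ft_force: [0.2, 0.3, -0.5]
width: 0.085
t 8.9833 tcp [ 0.4766 -0.3054  0.0762] yaw 107.82883442914836 w 0.08538586052730708 F [ 0.1 -0.5  0.4]
shift [-4.000e-04  1.000e-04 -1.538e-01] twist -0.17116557085164175
```

View pics/c6.png

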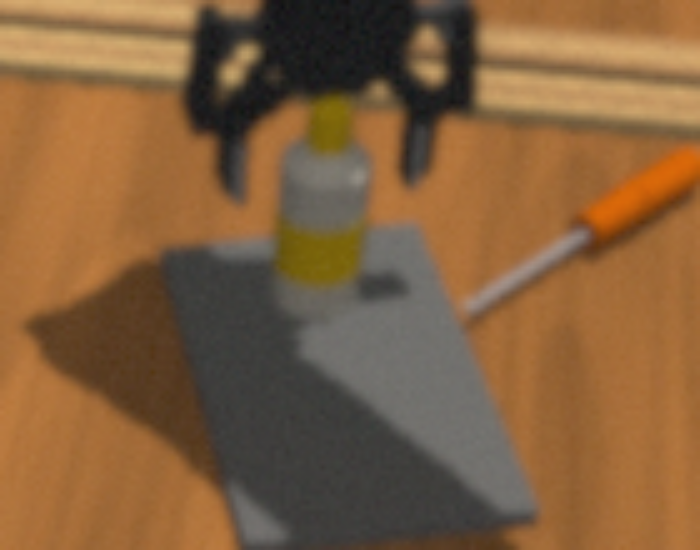

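Resin stands upright on the board at crop (320,300), and the jaws are clear. Rising and moving to the hardener.

```bash
python3 -m crank '0 0 -0.02 0 1; 0 0 -0.05 0 1; 0 0 -0.085 0 1; 0 0 -0.12 0 1; 0 0 -0.15 0 1; 0 0 -0.155 0 1; 0 0 -0.155 0 1'; python3 d.py .562 .315 .215
```

```text
t: 9.57
tool_pos: [0.4781, -0.3066, 0.2342]
eef_rot: [3.138, 0.005, 1.882]
ft_force: [-0.2, -0.1, 0.1]
width: 0.0851
t 9.5667 tcp [ 0.4781 -0.3066  0.2342] yaw 107.82838393120815 w 0.08513085625430045 F [-0.2 -0.1  0.1]
shift [0.5662 0.2701 0.0172] twist -0.17161606879184887
```

```bash
python3 -m crank '0.02 0.01 0 0 1; 0.052 0.025 0 0 1; 0.086 0.041 0 0 1; 0.121 0.058 0 0 1; 0.156 0.074 0 0 1; 0.191 0.091 0 0 1; 0.226 0.108 0 0 1; 0.261 0.125 0 0 1; 0.296 0.141 0 0 1; 0.331 0.158 0 0 1; 0.366 0.175 0 0 1; 0.401 0.191 0 0 1' && python3 -m crank '0.035 0.017 0 0 1; 0.07 0.033 0 0 1; 0.105 0.050 0 0 1; 0.135 0.064 0 0 1; 0.155 0.074 0 0 1; 0.165 0.079 0 0 1; 0.165 0.079 0 0 1; 0.165 0.079 0 0 1'; python3 d.py .562 .3155 .064;python3 - <<'E'
from h import *
b=snap('side','b7.png');snap('top','a7.png')
E
```

```text
t: 10.57
tool_pos: [0.5345, 0.1367, 0.2291]
eef_rot: [-3.138, -0.0, 1.882]
ft_force: [-0.4, -0.4, 0.2]
width: 0.0854
t: 11.23
tool_pos: [0.5594, 0.316, 0.229]
eef_rot: [-3.138, 0.001, 1.883]
ft_force: [0.9, -0.5, 0.3]
width: 0.0854
t 11.2333 tcp [0.5594 0.316  0.229 ] yaw 107.88849661251584 w 0.08535455365130766 F [ 0.9 -0.5  0.3]
shift [-0.0011  0.0029  0.165 ] twist -0.11150338748416289
```

View pics/b7.png

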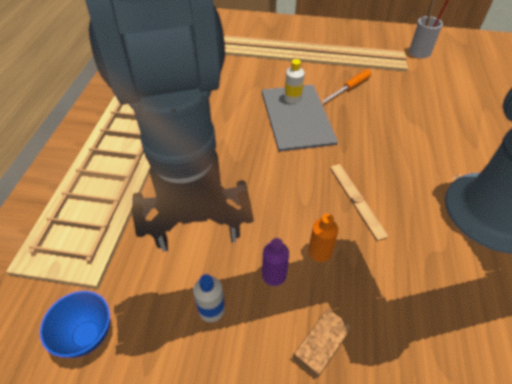

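The gripper is above the hardener, whose blue cap is at side (207,283). The resin stands on the board at (294,85). Descending.

```bash
python3 -m crank '0 0.001 0.03 0 1; -0.001 0.002 0.06 0 1; -0.001 0.002 0.09 0 1; -0.001 0.002 0.105 0 1; -0.001 0.002 0.105 0 1'; python3 d.py .562 .3155 .064
python3 - <<'E'
from h import *
st=bot.read_state();R=Ro.from_euler('xyz',st['eef_rot']).as_matrix();c=imaging.read_camera('side');im=c['pixels'].copy()
for y in(-.043,.043):
    u=proj(c,st['tool_pos']+R@[0,y,.0]);cv2.circle(im,tuple(int(round(v)) for v in u),1,(255,0,0),-1)
for z in (0,.116): cv2.circle(im,tuple(int(round(v)) for v in proj(c,(.562,.3155,z))),1,(0,255,0),-1)
cv2.imwrite('pics/c8.png',cv2.resize(im[220:330,140:280],(700,550),interpolation=cv2.INTER_CUBIC)[:,:,::-1])
E
```

```text
t: 11.75
tool_pos: [0.5594, 0.3127, 0.1216]
eef_rot: [-3.133, 0.001, 1.88]
ft_force: [-1.6, -0.0, 0.2]
width: 0.085
t 11.75 tcp [0.5594 0.3127 0.1216] yaw 107.71195772101883 w 0.08496446377988028 F [-1.6 -0.   0.2]
shift [0.0019 0.0038 0.0575] twist -0.2880422789811661
```

View pics/c8.png

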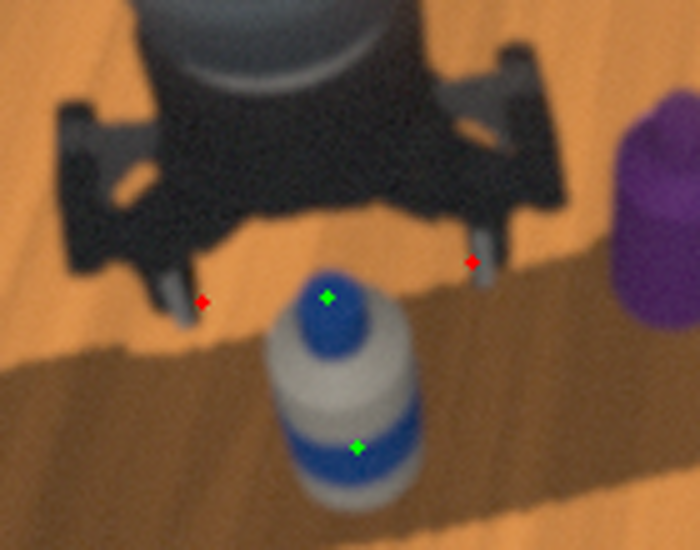

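```bash
python3 -m crank '0.002 0.002 0.01 0 1; 0.002 0.002 0.03 0 1; 0.002 0.002 0.046 0 1; 0.002 0.002 0.057 0 1; 0.002 0.002 0.057 0 1; 0.002 0.002 0.057 0 1'; python3 d.py .562 .3165 .064
python3 - <<'E'
from h import *
b=snap('side','b9.png')['pixels'];cv2.imwrite('pics/c9.png',cv2.resize(b[220:330,140:280],(700,550),interpolation=cv2.INTER_CUBIC)[:,:,::-1])
E
```

```text
t: 12.3
tool_pos: [0.5641, 0.3182, 0.0697]
eef_rot: [3.141, 0.0, 1.882]
ft_force: [-0.4, -0.7, -0.2]
width: 0.0857
t 12.3 tcp [0.5641 0.3182 0.0697] yaw 107.81561630498983 w 0.08570440575709028 F [-0.4 -0.7 -0.2]
shift [-0.001  -0.0025  0.0057] twist -0.18438369501016894
```

View pics/c9.png

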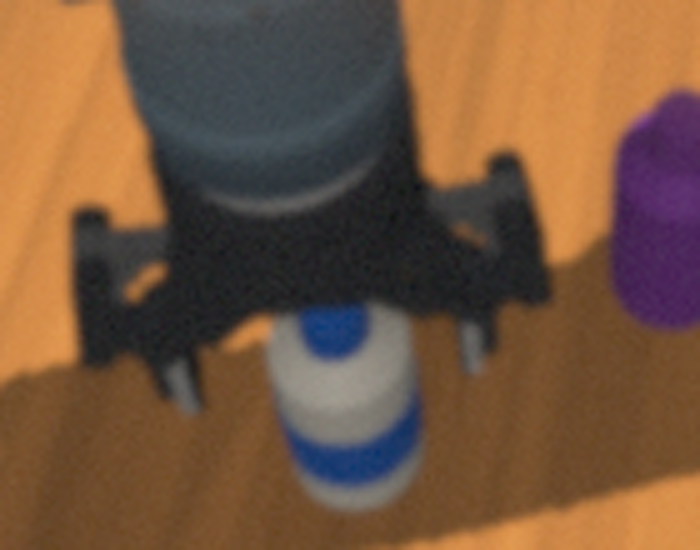

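Hardener is between the jaws, with fingertips at crop (187,405) and (475,370) and the bottle centred near 345. I'll trim slightly and close.

```bash
python3 -m crank '-0.001 -0.002 0.003 0 1; -0.001 -0.002 0.005 0 1; -0.001 -0.002 0.005 0 1; -0.001 -0.002 0.005 0 0.5; -0.001 -0.002 0.005 0 0.4; -0.001 -0.002 0.005 0 0.3; -0.001 -0.002 0.005 0 0.3; -0.001 -0.002 0.005 0 0.3; -0.001 -0.002 0.005 0 0.3; -0.001 -0.002 0.005 0 0.3; -0.001 -0.002 0.005 0 0.3' 40 && python3 -m crank '0 0 -0.008 0 0.3; 0 0 -0.025 0 0.3; 0 0 -0.05 0 0.3; 0 0 -0.08 0 0.3; 0 0 -0.11 0 0.3; 0 0 -0.135 0 0.3; 0 0 -0.15 0 0.3; 0 0 -0.15 0 0.3; 0 0 -0.15 0 0.3';python3 d.py .437 -.18 .22
python3 - <<'E'
from h import *
b=snap('side','b10.png')
E
```

```text
t: 13.27
tool_pos: [0.5622, 0.3167, 0.0647]
eef_rot: [3.141, -0.0, 1.882]
ft_force: [-1.8, -0.4, 5.5]
width: 0.0469
t: 14.02
tool_pos: [0.5629, 0.317, 0.2147]
eef_rot: [3.14, -0.0, 1.882]
ft_force: [-0.3, -0.2, -0.9]
width: 0.047
t 14.0167 tcp [0.5629 0.317  0.2147] yaw 107.82504797300423 w 0.04697060495465349 F [-0.3 -0.2 -0.9]
shift [-0.4345 -0.272  -0.0059] twist -0.1749520269957685
```

View pics/b10.png

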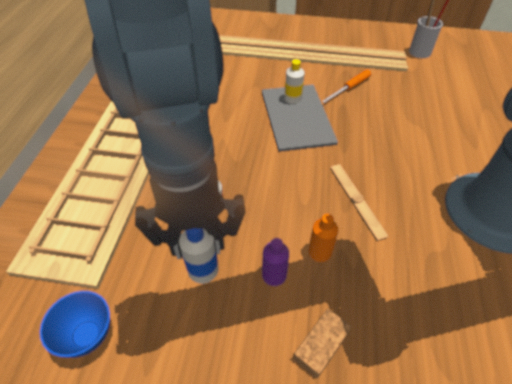

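Hardener is held upright at side (200,255). Carrying it to the near half of the board.

```bash
python3 -m crank '-0.010 -0.006 -0.002 0 0.3; -0.030 -0.019 -0.006 0 0.3; -0.060 -0.038 -0.01 0 0.3; -0.092 -0.058 -0.01 0 0.3; -0.124 -0.078 -0.01 0 0.3; -0.156 -0.098 -0.01 0 0.3; -0.188 -0.118 -0.01 0 0.3; -0.220 -0.138 -0.01 0 0.3; -0.252 -0.158 -0.01 0 0.3; -0.284 -0.178 -0.01 0 0.3; -0.316 -0.198 -0.01 0 0.3; -0.348 -0.218 -0.01 0 0.3' && python3 -m crank '-0.030 -0.019 0 0 0.3; -0.055 -0.035 0 0 0.3; -0.073 -0.046 0 0 0.3; -0.083 -0.052 0 0 0.3; -0.087 -0.054 0 0 0.3; -0.087 -0.054 0 0 0.3; -0.087 -0.054 0 0 0.3; -0.087 -0.054 0 0 0.3'; python3 d.py .437 -.18 .087
```

```text
t: 15.07
tool_pos: [0.4586, -0.0829, 0.2227]
eef_rot: [-3.139, -0.001, 1.882]
ft_force: [1.0, 1.0, -1.4]
width: 0.0467
t: 15.73
tool_pos: [0.4365, -0.1795, 0.224]
eef_rot: [-3.141, -0.001, 1.884]
ft_force: [0.1, -0.3, -1.5]
width: 0.0472
t 15.7333 tcp [ 0.4365 -0.1795  0.224 ] yaw 107.92439344719098 w 0.04718440841118894 F [ 0.1 -0.3 -1.5]
shift [-0.0008  0.0003  0.137 ] twist -0.0756065528090204
```

```bash
python3 -m crank '0 0 0.01 0 0.3; 0 0 0.03 0 0.3; 0 0 0.055 0 0.3; 0 0 0.08 0 0.3; 0 0 0.105 0 0.3; 0 0 0.122 0 0.3; 0 0 0.132 0 0.3; 0 0 0.137 0 0.3; 0 0 0.137 0 0.3; 0 0 0.137 0 0.3'; python3 d.py .437 -.18 .077
python3 - <<'E'
from h import *
b=snap('side','b11.png')['pixels'];cv2.imwrite('pics/c11.png',cv2.resize(b[50:160,230:370],(700,550),interpolation=cv2.INTER_CUBIC)[:,:,::-1])
E
```

```text
t: 16.57
tool_pos: [0.4369, -0.1802, 0.0877]
eef_rot: [3.141, 0.0, 1.883]
ft_force: [-0.7, -0.2, -1.1]
width: 0.0472
t 16.5667 tcp [ 0.4369 -0.1802  0.0877] yaw 107.8989121871083 w 0.047205614633011324 F [-0.7 -0.2 -1.1]
shift [0.0002 0.0001 0.0107] twist -0.10108781289170565
```

View pics/c11.png

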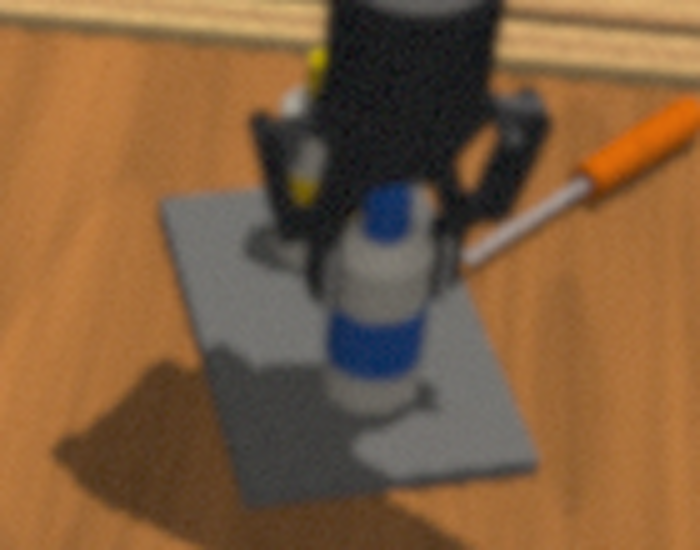

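Hardener hovers about 11 mm over the near half, at crop (375,400). Lowering in small steps.

```bash
python3 -m crank '0 0 0.002 0 0.3; 0 0 0.004 0 0.3; 0 0 0.006 0 0.3; 0 0 0.008 0 0.3; 0 0 0.008 0 0.3' && python3 -m crank '0 0 0.001 0 0.3; 0 0 0.001 0 0.3' && python3 -m crank '0 0 0.001 0 0.3; 0 0 0.001 0 0.3' && python3 -m crank '0 0 0.001 0 0.3; 0 0 0.001 0 0.3'
```

```text
t: 17.03
tool_pos: [0.4362, -0.1806, 0.079]
eef_rot: [-3.141, -0.0, 1.882]
ft_force: [-0.1, 0.0, -1.8]
width: 0.0471
t: 17.2
tool_pos: [0.4363, -0.1807, 0.0781]
eef_rot: [-3.141, -0.0, 1.882]
ft_force: [0.5, 0.5, -1.0]
width: 0.0475
t: 17.37
tool_pos: [0.4365, -0.1807, 0.0772]
eef_rot: [-3.142, 0.0, 1.882]
ft_force: [-0.4, 0.2, -2.1]
width: 0.0475
t: 17.53
tool_pos: [0.4366, -0.1809, 0.0767]
eef_rot: [3.141, 0.001, 1.882]
ft_force: [-1.3, 0.3, 2.4]
width: 0.0471
```

Contact: the force rose by about 4 N. Releasing here.

```bash
python3 -m crank '0 0 0 0 0.3; 0 0 0 0 0.58; 0 0 0 0 0.62; 0 0 0 0 0.7; 0 0 0 0 0.8; 0 0 0 0 1; 0 0 0 0 1; 0 0 0 0 1'
python3 - <<'E'
from h import *
b=snap('side','b12.png')['pixels'];cv2.imwrite('pics/c12.png',cv2.resize(b[50:160,230:370],(700,550),interpolation=cv2.INTER_CUBIC)[:,:,::-1])
E
```

```text
t: 18.2
tool_pos: [0.4365, -0.1807, 0.0763]
eef_rot: [3.142, 0.0, 1.882]
ft_force: [-0.0, 0.2, -0.6]
width: 0.0847
```

View pics/c12.png

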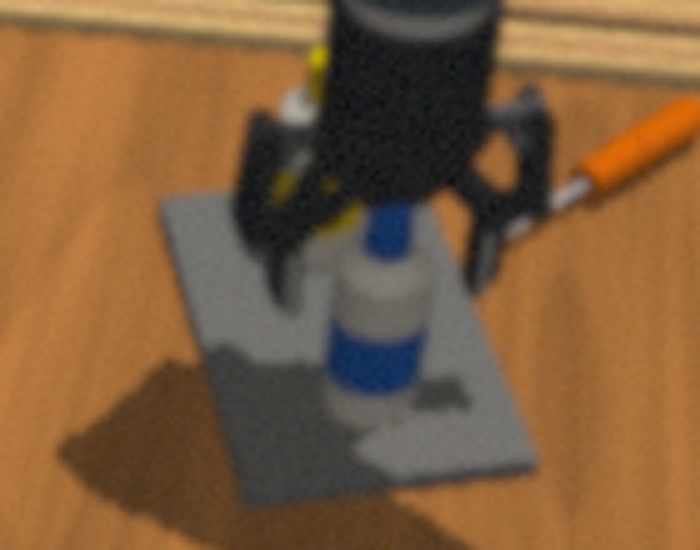

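The jaws are clear on both sides and the hardener stands. I'll rise, then move aside over the free bench for a final check.

```bash
python3 -m crank '0 0 -0.02 0 1; 0 0 -0.05 0 1; 0 0 -0.085 0 1; 0 0 -0.12 0 1; 0 0 -0.15 0 1; 0 0 -0.17 0 1; 0.03 0 -0.175 0 1; 0.065 0 -0.175 0 1; 0.1 0 -0.175 0 1; 0.135 0 -0.175 0 1; 0.16 0 -0.175 0 1; 0.16 0 -0.175 0 1' && python3 -m crank '0 0 0 0 1; 0 0 0 0 1'
python3 - <<'E'
from h import *
t=snap('top','a13.png');s=snap('side','b13.png')
for n,c in(('top',t),('side',s)):
    for q,z in(('resin',.012),('hardener',.012),('wood_glue',0)):
        for d in spotter.place_of(n,q)[:2]: print(n,q,np.round(atz(c,d['centre'],z)[:2],3),round(d['score'],2))
C=np.array([.4575,-.242]);a=np.radians(18.5);ux=np.array([np.cos(a),np.sin(a)]);uy=np.array([-np.sin(a),np.cos(a)])
for p in((.477,-.3055),(.4365,-.1807)):
    d=np.array(p)-C;print('board xy',d@ux,d@uy)
cv2.imwrite('pics/c13.png',np.hstack([cv2.resize(t['pixels'][140:300,300:512],(424,320)),cv2.resize(s['pixels'][40:160,230:371],(376,320))])[:,:,::-1])
E
```

```text
t: 19.25
tool_pos: [0.3853, -0.0249, 0.2513]
eef_rot: [-3.141, -0.002, 1.887]
ft_force: [-0.2, -0.2, -0.8]
width: 0.0858
t: 19.42
tool_pos: [0.3879, -0.0288, 0.2514]
eef_rot: [3.141, 0.001, 1.882]
ft_force: [0.9, -0.4, 0.5]
width: 0.0854
top resin [0.376 0.159] 0.89
top resin [0.456 0.225] 0.58
top wood_glue [0.615 0.087] 0.85
side resin [0.455 0.232] 0.96
side resin [0.373 0.165] 0.91
side hardener [ 0.436 -0.196] 0.93
side wood_glue [0.61  0.093] 0.89
board xy -0.0016565344052024992 -0.06640599290549294
board xy -0.0004640213216980585 0.06479563784864695
```

View pics/c13.png

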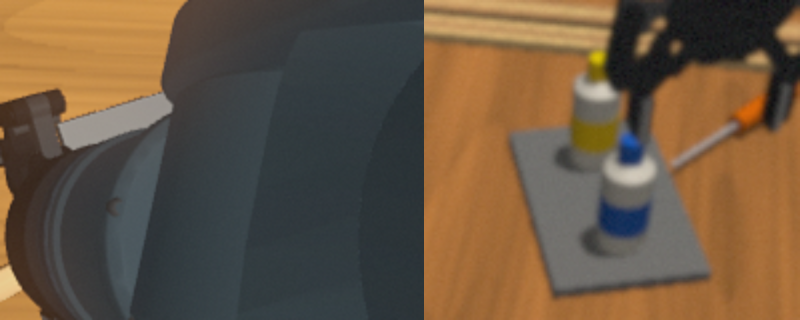

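View pics/b13.png

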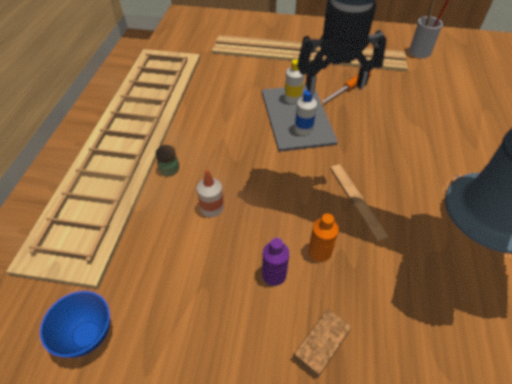

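The side view shows both bottles upright on the board, at (292,95) and (305,130). The glue is unmoved at (210,205). The top view is blocked by the arm, so I'll move further aside and check it once.

```bash
python3 -m crank '0.02 0.009 0 0 1; 0.05 0.022 0 0 1; 0.08 0.036 0 0 1; 0.11 0.05 0 0 1; 0.14 0.063 0 0 1; 0.155 0.07 0 0 1; 0.155 0.07 0 0 1; 0.155 0.07 0 0 1; 0.155 0.07 0 0 1'
python3 - <<'E'
from h import *
t=snap('top','a14.png')
for n,lo,hi in(('res',(24,150,90),(34,255,255)),('hard',(100,150,60),(130,255,255))):
    try:
        c,s=blob(t,lo,hi,(320,150,192,130));print(n,c,s)
    except Exception as e: print(n,e)
for p in((.477,-.3055),(.4365,-.1807)): print(proj(t,(*p,.128)),proj(t,(*p,.012)))
E
```

```text
t: 20.57
tool_pos: [0.4065, 0.1399, 0.2511]
eef_rot: [-3.141, 0.001, 1.881]
ft_force: [0.4, -1.2, -0.1]
width: 0.0856
res [469.83435583 204.7607362 ] [459 198  19  14 163]
hard [396.34615385 226.89230769] [391 221  12  13 130]
[471.42246376 203.84821731] [432.65596266 211.84327316]
[394.81971922 227.05587729] [368.32865247 231.27412253]
```

View pics/a14.png

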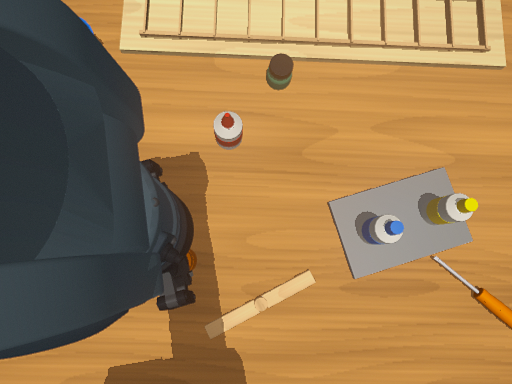

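The top view shows both bottles standing on the board. Their caps are at (470,205) and (396,227), within 2 px of where upright bottles at my positions would project. The glue is unchanged at (228,129).

```bash
python3 -c "
from rig import sign_off
print(sign_off())"
```

```text
the job is handed in; nothing more can be done
None
```

The resin (yellow cap) and hardener (blue cap) bottles are both standing upright on the grey glue board. I lowered each until light contact, with wrist force readings no higher than about 11 N. The job was handed in at about 20.6 s, with the gripper open and clear of everything.

**Last checks:**
- **Position:** the bottle centres are about 65 mm either side of the board's centre along its length. That leaves each foot about 30 mm or more inside every edge.
- **Upright:** both views show the bottles standing. The caps in the top view sit within 2 px of where upright bottles should project.
- **Wood glue:** its measured position is unchanged, at about (0.61, 0.09) m.

**What disagreed:** in the last network check, "resin" came back only as the orange and purple look-alikes, and the side view put the hardener about 15 mm off. I relied on the cap colours and the pictures instead.

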